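# Pin a stay link into its anchor bracket

### The arm

A 7-joint arm with a two-finger parallel gripper is mounted at the origin on the work surface. World frame = base frame: x ahead of the robot, y to its left, z up, the work surface at z = 0. Lengths are in m, angles in degrees, forces in N, time in s.
With the tool pointing down it reaches from about 0.425 to 0.875 m from the base axis. Payload 4.7 kg.
Tool frame: the origin (TCP) lies at the very end of the fingers, on their centre line; the grasp point (between the pads) lies 19 mm behind it; z points along the fingers, y is the line along which they close (so a half turn about z gives the same grasp; the last joint's range is limited). The gripper opens to 87 mm and grips with 3 to 60 N. Pads are 19 mm wide; open, the fingers measure 117 mm over their backs; the gripper's body (75 mm by 190 mm) begins 51 mm behind the grasp point.
Start: joints at [-74.479, 18.392, -4.016, 83.108, 1.295, 78.541, -3.26], TCP at [0.165, 0.629, 0.223] pointing down, gripper open.
Joint ranges: [-163.93, 163.93], [-17.29, 119.83], [-79.2, 71.16], [3.27, 140.29], [-89.18, 269.18], [5.43, 117.66], [-154.24, 154.24]. Speed limits (degrees/s): [147.25, 147.25, 180, 180, 180, 180, 180].

### API

Orientations are given as [roll, pitch, yaw] about the fixed x, y, z axes, in that order (R = Rz(yaw) Ry(pitch) Rx(roll)).
In Python, from cell import get_obs, read_camera, sign_off, silhouettes gives the robot as it stands.
- The arm moves only by the tool play_rows, never from a script. Its argument "steps" is a list that holds one entry, the list of rows, each a list of 7 numbers: the shift along the tool's x, y, z in m, then the turn, a rotation vector about the tool's x, y, z in rad, then the finger opening in m, from 0 to 0.087. A call has 1 to 12 rows; each row shifts and turns the commanded pose from where the row before left it, along the tool's axes as they then stand; what a row does not reach is not made up. A row lasts 1/10 s, in which the tool goes at most 50 mm and 8.59 degrees, less where a joint would pass 70% of its speed; a pose out of reach is approached as far as the arm can. A call is refused whole if a number of a shift passes 0.05 or a number of a turn 0.15, either way. A call with a gripper value outside its range is refused whole. The fingers move at their own pace and stop on an object; "force" is the grip in N (left out, the last holds). Time passes only in rows, so rows that do not move let the fingers close. It gives the time, the measured TCP pose, the force, the opening and the grip force at its end, in the units of the state.
- get_obs(): the state, without advancing time (a new reading comes with each control period).
- read_camera(name): name is "scene" or "top" or "wrist"; returns a dict with "frame" (480x640x3 uint8, red, green, blue), "intrinsics" (3x3 intrinsics, pixels), "k1" (the pictures are not rectified: a ray, as slopes to the right and down, at radius r is drawn at 1 + k1 r^2 times it, then the intrinsics apply), "view" (4x4, takes a point from world to camera coordinates). Camera axes: x right, y up, looking along -z (the intrinsics and any distortion apply to the point x, -y, -z); pixel columns grow to the right and rows downward; lengths in m; the calibration is good to about 2 mm. A picture is of the moment at which its call begins. There is no depth.
- sign_off(): hands the job in; it is judged then, once.
Trained networks look in the newest picture that a camera, given by its name, has taken for a name from the list of things; names that differ only in an ending like _2 or _b are one class to them, and where a whole thing is asked for, a point or a joint stands for the part that bears it (a point fixed in the world has none). Each returns a list of dicts, best first, with "p" (0 to 1); they miss things now and then, are a little off and sometimes report something else, mostly with a low value. They report only what shows in the picture. A call takes as long as a camera call. They do not tell look-alikes from the thing itself.
- silhouettes(camera, name): "pixels" (480x640 bool, what is visible of it) and "extent" ([left, top, right, bottom] in pixels, round what is visible of it).
The state is a dict: "time_s": time; "qpos": joint angles; "joint_velocities": joint speeds; "effort": joint torques, N m; "tool_pos": TCP position; "tool_rot": TCP orientation; "force": force on the tool from outside, world axes, zero at the start; "wrist_torque": the same for the moment, N m; "grip_width": finger opening in m; "grasp_force": force on a finger pad.
Only numpy, scipy, OpenCV 4.12 (cv2) and the standard library are available. Lean on these libraries where they do the work, as an engineer would, in place of code of your own. Each camera call takes 0.05 s, during which the arm holds its last target. There are 200 camera calls.

### The job

Lay the loose steel stay link on the bench anchor with its flat eye between the two plates of the anchor, so that the holes line up. Then take the long clevis pin (the one with the tall round grip, not the wide-headed bolt) out of the wooden rack and push it down through both until its collar sits flat on the anchor, and let go. Leave everything else where it is.

Things in the scene. Friction and masses are not known exactly. Their poses are not given: they have to be found in the camera images.
- anchor: Bare steel anchor fixed to the bench. Bed plate 70 mm wide, 12 thick, hollow below, top 42 mm above the bench, from x = -150 to +40 mm; flat feet make it 112 wide. Over x = -25 to +25 mm an upper plate (z 60 to 70 mm) on two side posts leaves a slot 18 high, 48 wide, open at -x and +x, no stop. Origin: on the bench, on the axis of the holes; x: the way the link slides in; z up.
- anchor_hole (a point): Centre of the hole's mouth on top of the anchor's upper plate, 70 mm above the bench; axes as the anchor's. The hole is vertical, 19 mm in diameter, and goes through both plates.
- link: Loose bare steel stay link lying flat, 180 mm long, about 0.42 kg. Along its x: dark round stud (-90 to -70 mm, 14 thick), square body 24 wide, 30 high (-70 to +20), flat eye plate 36 wide, 12 thick (+20 to +90), undersides level. Origin: middle of its underside, near the balance point; z up. Home, it lies flat on the anchor's bed, its x along the anchor's, the square body outside the slot.
- link_eye (a point): Centre of the vertical 19 mm hole in the link's eye plate, at link x = +70 mm, at half the plate's thickness (6 mm above the link's underside).
- pin: Loose steel clevis pin, upright in the rack, about 0.15 kg: shank 16 mm in diameter and 55 long, its last 12 mm tapered to 8 mm; collar 32 mm in diameter, 5 thick; above it a plain round grip 20 mm in diameter up to 42 mm above the collar's underside. Origin: centre of the collar's underside; z up along the grip.
- pin_tip (a point): Centre of the lower end of the pin, 55 mm below its origin.
- bolt: Loose steel bolt standing in the rack's other hole: shank 20 mm in diameter and 50 mm long (too thick for the anchor), plain disc head 40 mm wide and 15 mm high. Origin: centre of the head's underside. To be left there.
- rack: Fixed wooden rack, 60 by 130 mm, its top 72 mm above the bench: a 12 mm board on end walls with two 23 mm through holes at y = -35 and +35 mm in its own frame; pin and bolt hang in them by collar and head, which of them in which hole varies. Origin: centre of its underside on the bench.
- hammer: Hammer lying on the bench (bystander), wooden handle.
- spanner: Steel spanner lying on the bench (bystander).
- screwdriver: Screwdriver with a green handle lying on the bench (bystander).
- meter: Black multimeter, 170 by 85 by 38 mm, lying on the bench (bystander).
- tape: Black tape roll, 72 mm wide, 20 mm high, lying on the bench (bystander).
- insulator: White porcelain reel insulator, 66 mm wide, 60 mm high, standing on the bench (bystander).
Not all that is in view belongs to the job. Leave any orange look-alike of the pin alone. Leave any blue look-alike of the link alone.

How it is judged:
By the outcome, as a careful person would: the job done as asked, in the order asked, and still so for the second after the job is handed in, with the robot touching nothing.
It also fails if it takes over 59 s, if anything falls off the work surface, if the arm or the gripper's body presses on something with over 40 N, if the wrist force passes 120 N, or if a joint passes its speed limit or range.

## Working session

There is one attempt and no reset: what is moved stays moved. The work goes in short steps, Python scripts to look and compute and a tool call to move; the robot and the scene stay as the last step left them, time stands still between calls to the robot, and variables do not carry over. Pictures are saved under pics/ and viewed, at most 10 in all, crops included, and the job is handed in when it is done.

Besides the shell and the picture viewer there is one more tool, called after "Call:" by a JSON object that holds its "op" and its "data", one argument or row to a line. play_rows: Moves the arm, as the interface text tells. Its arguments: {"type":"object","properties":{"steps":{"type":"array","items":{"type":"array","items":{"type":"array","items":{"type":"number"}}}},"force":{"type":"number"}},"required":["steps"]}

```bash
mkdir -p pics; ls; cat > h.py <<'E'
import numpy as np, cv2
from cell import get_obs, read_camera, sign_off, silhouettes
def ray(c,u,v):
    K=np.array(c["intrinsics"]);V=np.array(c["view"])
    d=np.array([(u-K[0,2])/K[0,0],(v-K[1,2])/K[1,1]]);s=d.copy()
    for _ in range(20): s=d/(1+c["k1"]*(s@s))
    R=V[:3,:3];o=-R.T@V[:3,3]
    return o,R.T@np.array([s[0],-s[1],-1])
def at(c,u,v,z):
    o,d=ray(c,u,v);return o+d*(z-o[2])/d[2]
def proj(c,P):
    K=np.array(c["intrinsics"]);V=np.array(c["view"])
    p=V[:3,:3]@np.array(P)+V[:3,3];s=np.array([p[0],-p[1]])/-p[2]
    s=s*(1+c["k1"]*(s@s));return K[0,0]*s[0]+K[0,2],K[1,1]*s[1]+K[1,2]
def save(c,n): cv2.imwrite(f"pics/{n}.png",cv2.cvtColor(np.asarray(c["frame"]),cv2.COLOR_RGB2BGR))
E
python3 - <<'E'
from h import *
o=get_obs();print({k:np.round(v,3).tolist() for k,v in o.items()})
for n in("top","scene"):
    c=read_camera(n);save(c,n+"0")
    print(n,np.round(c["intrinsics"],1).tolist(),c["k1"],np.round(c["view"],3).tolist())
    for t in("anchor","link","pin","bolt","rack"):
        for s in silhouettes(n,t)[:3]: 
            m=s["pixels"]; ys,xs=np.nonzero(m);print(t,round(s["p"],2),s["extent"],xs.mean().round(1),ys.mean().round(1),m.sum())
E
```

```text
pics
{'time_s': 0.0, 'qpos': [-74.481, 18.439, -4.015, 83.176, 1.294, 78.542, -3.26], 'joint_velocities': [-0.049, -0.004, 0.12, -0.004, -0.068, 0.006, -0.044], 'effort': [-0.0, -49.128, -0.404, -31.253, -0.064, 0.044, 0.0], 'tool_pos': [0.165, 0.628, 0.221], 'tool_rot': [-179.889, 0.005, 165.29], 'force': [0.393, 0.83, 0.619], 'wrist_torque': [0.039, 0.013, 0.002], 'grasp_force': 0.0, 'grip_width': 0.087}
top [[436.5, 0.0, 314.9], [0.0, 436.5, 242.4], [0.0, 0.0, 1.0]] -0.005252945312238664 [[0.016, -1.0, 0.007, -0.01], [0.997, 0.016, 0.075, -0.538], [-0.075, 0.006, 0.997, -1.106], [0.0, 0.0, 0.0, 1.0]]
anchor 0.97 [304.4, 215.5, 383.8, 266.9] 343.3 244.1 3134
link 0.79 [203.9, 314.6, 222.2, 385.0] 214.5 348.3 865
link 0.69 [200.2, 273.6, 269.1, 299.3] 238.8 284.1 857
pin 0.66 [195.5, 241.7, 214.4, 256.0] 205.1 247.9 144
pin 0.5 [199.4, 206.2, 218.6, 217.9] 208.7 209.8 156
bolt 0.57 [229.7, 198.7, 247.1, 215.9] 237.2 207.1 213
rack 0.67 [200.5, 194.0, 254.6, 228.0] 225.9 211.0 1144
rack 0.33 [377.6, 276.0, 402.2, 356.4] 390.0 325.6 475
scene [[575.6, 0.0, 316.3], [0.0, 575.6, 233.6], [0.0, 0.0, 1.0]] -0.012349801618944922 [[0.207, 0.978, -0.012, -0.132], [-0.734, 0.163, 0.659, 0.316], [0.647, -0.128, 0.752, -1.564], [0.0, 0.0, 0.0, 1.0]]
anchor 0.89 [215.8, 239.3, 322.6, 311.8] 269.3 273.2 4675
anchor 0.4 [261.3, 215.6, 292.0, 244.6] 275.2 229.3 623
link 0.7 [344.4, 207.4, 425.6, 225.5] 383.6 215.7 1123
link 0.63 [362.2, 138.4, 407.5, 190.9] 384.3 165.8 827
link 0.23 [187.7, 190.6, 225.9, 252.9] 204.0 213.2 449
pin 0.86 [422.4, 211.2, 434.1, 241.1] 428.5 224.6 271
pin 0.7 [430.0, 235.6, 448.7, 263.3] 440.6 249.3 334
pin 0.6 [218.2, 238.8, 320.4, 308.9] 269.1 273.2 4655
bolt 0.55 [396.2, 251.6, 420.2, 271.6] 407.9 261.0 378
bolt 0.52 [130.4, 224.6, 163.7, 260.2] 147.3 242.3 1038
rack 0.73 [131.6, 223.5, 163.7, 259.2] 147.0 241.9 1056
```

View pics/top0.png

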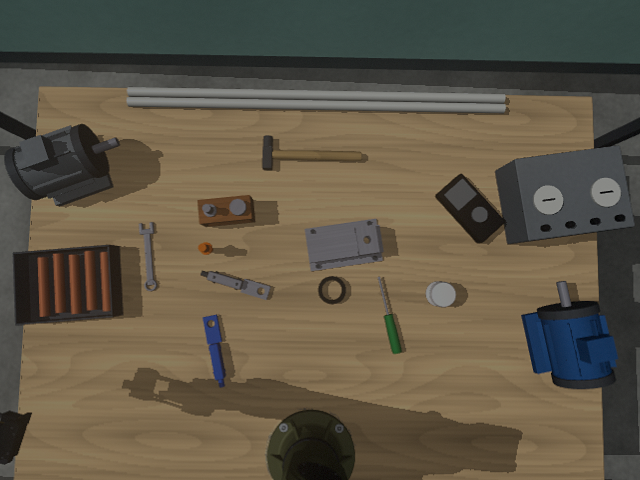

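View pics/scene0.png

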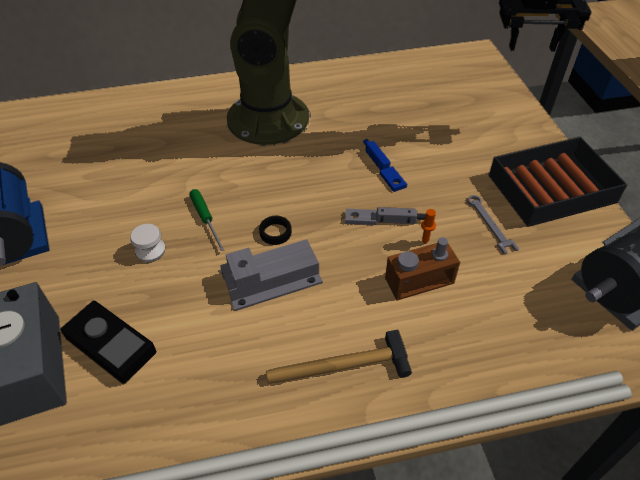

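Top view: the grey link has its stud at (205,273) and its eye at (262,292). The pin is in the left rack hole at (209,210) and the bolt in the right one at (238,207). The anchor hole is at (366,240). The decoys are the orange pin at (205,248) and the blue link at (215,348).

```bash
python3 - <<'E'
from h import *
c=read_camera("top");f=cv2.cvtColor(c["frame"],cv2.COLOR_RGB2BGR)
cv2.imwrite("pics/crop.png",cv2.resize(f[190:310,190:390],None,fx=4,fy=4,interpolation=cv2.INTER_CUBIC))
for n,u,v,z in(("hole",366,240,.07),("eye",262,292,.012),("stud",205,273,.007),("pin",209,208,.114),("bolt",238,206,.087)): print(n,at(c,u,v,z).round(4))
for s in silhouettes("top","link")[:2]:
    ys,xs=np.nonzero(s["pixels"]);P=np.array([at(c,u,v,.02)[:2] for u,v in zip(xs,ys)])
    r=cv2.minAreaRect(P.astype(np.float32)*1000);print("link",r)
s=silhouettes("top","anchor")[0];ys,xs=np.nonzero(s["pixels"]);P=np.array([at(c,u,v,.0)[:2] for u,v in zip(xs,ys)]);print(cv2.minAreaRect(P.astype(np.float32)*1000))
w=read_camera("wrist");save(w,"w0");print(np.round(w["view"],3).tolist(),np.round(w["intrinsics"],0).tolist(),w["k1"])
V=np.array(w["view"]);print("campos",-V[:3,:3].T@V[:3,3])
E
```

```text
hole [ 0.542  -0.1267  0.07  ]
eye [0.408  0.1333 0.012 ]
stud [0.4544 0.2828 0.007 ]
pin [0.6085 0.2525 0.114 ]
bolt [0.6187 0.1885 0.087 ]
link ((259.0223083496094, 246.248779296875), (179.25808715820312, 39.4887809753418), 11.49329948425293)
link ((431.5382385253906, 203.83856201171875), (182.6681365966797, 36.30453109741211), 72.97361755371094)
((619.264892578125, 235.31875610351562), (74.7822494506836, 149.5420684814453), 6.712825775146484)
[[0.254, 0.967, -0.0, -0.649], [-0.938, 0.247, -0.245, 0.031], [-0.237, 0.063, 0.97, -0.388], [0.0, 0.0, 0.0, 1.0]] [[356.0, 0.0, 322.0], [0.0, 356.0, 233.0], [0.0, 0.0, 1.0]] -0.03700145529313101
campos [0.10225371 0.6440332  0.38401466]
```

View pics/crop.png

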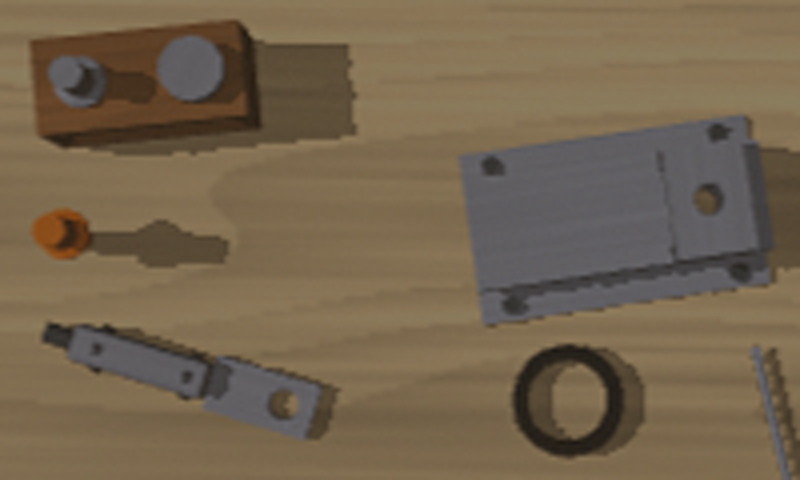

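View pics/w0.png

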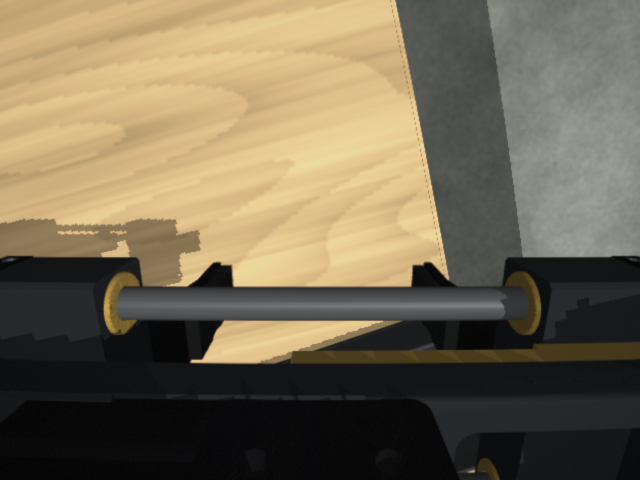

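The calibrated estimates agree with the sizes given: the link has a yaw of about -107°, the anchor about -82°, and the pin is at (0.609, 0.253). I'll fly to a survey pose over the anchor first.

Call:
{"op": "play_rows", "data": {
  "steps": [
    [[0, 0, 0, 0, 0, 0.147, 0.087], [0, 0, 0, 0, 0, 0.147, 0.087], [0, 0, 0, 0, 0, 0.147, 0.087], [0, 0, 0, 0, 0, 0.147, 0.087], [0, 0, 0, 0, 0, 0.147, 0.087], [0, 0, 0, 0, 0, 0.147, 0.087], [0, 0, 0, 0, 0, 0.147, 0.087], [0, 0, 0, 0, 0, 0.147, 0.087], [0, 0.045, 0, 0, 0, 0, 0.087], [0, 0.045, 0, 0, 0, 0, 0.087], [0, 0.045, 0, 0, 0, 0, 0.087], [0, 0.045, 0, 0, 0, 0, 0.087]]
  ]
}}

```text
time_s: 2.0
tool_pos: [0.3449, 0.6536, 0.2228]
tool_rot: [180.0, -0.0, 97.9]
force: [0.1, -0.1, -0.6]
grip_width: 0.0868
grasp_force: 0.0
```

Call:
{"op": "play_rows", "data": {
  "steps": [
    [[-0.03, 0.03, 0, 0, 0, 0, 0.087], [-0.03, 0.03, 0, 0, 0, 0, 0.087], [-0.03, 0.03, 0, 0, 0, 0, 0.087], [-0.048, 0, 0, 0, 0, 0, 0.087], [-0.048, 0, 0, 0, 0, 0, 0.087], [-0.048, 0, 0, 0, 0, 0, 0.087], [-0.048, 0, 0, 0, 0, 0, 0.087], [-0.048, 0, 0, 0, 0, 0, 0.087], [-0.048, 0, 0, 0, 0, 0, 0.087], [-0.048, 0, 0, 0, 0, 0, 0.087], [-0.048, 0, 0, 0, 0, 0, 0.087], [-0.048, 0, 0, 0, 0, 0, 0.087]]
  ]
}}

```text
time_s: 3.2
tool_pos: [0.5044, 0.1469, 0.2229]
tool_rot: [179.9, -0.0, 97.9]
force: [0.9, -0.9, 0.8]
grip_width: 0.0869
grasp_force: 0.0
```

Call:
{"op": "play_rows", "data": {
  "steps": [
    [[-0.048, 0, 0, 0, 0, 0, 0.087], [-0.048, 0, 0, 0, 0, 0, 0.087], [-0.048, 0, 0, 0, 0, 0, 0.087], [-0.048, 0, 0, 0, 0, 0, 0.087], [-0.048, 0, 0, 0, 0, 0, 0.087], [-0.048, 0, 0, 0, 0, 0, 0.087], [-0.048, 0, 0, 0, 0, 0, 0.087], [0, 0, 0, 0, 0, 0, 0.087], [0, 0, 0, 0, 0, 0, 0.087]]
  ]
}}

```text
time_s: 4.1
tool_pos: [0.5503, -0.1854, 0.2225]
tool_rot: [-180.0, 0.0, 97.7]
force: [-0.7, 0.9, 0.1]
grip_width: 0.0869
grasp_force: 0.0
```

```bash
python3 - <<'E'
from h import *
w=read_camera("wrist");save(w,"w1");o=get_obs();print(o["time_s"],o["tool_pos"],o["tool_rot"],o["qpos"])
print(proj(w,[.542,-.127,.07]))
for s in silhouettes("wrist","anchor")[:2]: print(s["p"],s["extent"])
E
```

```text
4.15 [ 0.55061568 -0.18341559  0.2223921 ] [-1.79994369e+02 -4.89069598e-02  9.78983817e+01] [-18.76615604  11.34690984  39.76548949  94.68271607  -7.47211048
  76.68684443  30.07616943]
(np.float64(320.09400551769767), np.float64(149.90503854502356))
0.83 [256.6, 0.0, 376.7, 199.3]
```

View pics/w1.png

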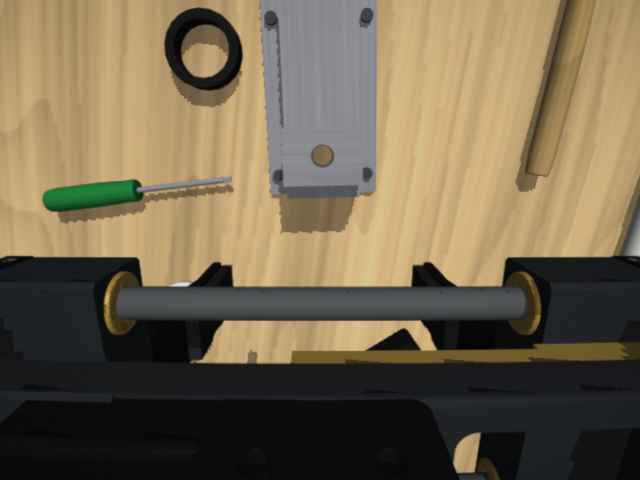

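The wrist view shows the anchor with its hole at (322,155), foot bolts at (279,175), (367,173), (271,17) and (367,15), and nothing obstructing it. Next I refine these numbers and work out the link survey move.

```bash
python3 - <<'E'
from h import *
w=read_camera("wrist")
g=cv2.cvtColor(w["frame"],cv2.COLOR_RGB2HSV)
m=(g[135:177,300:345,1]>70).astype(np.uint8)
n,l,st,ce=cv2.connectedComponentsWithStats(m)
for i in range(1,n):
    if st[i,4]>60: print(st[i],ce[i]+[300,135])
# rim: fit ellipse to the darker/browner region
for uv in((322,155),(322,156)): print(at(w,*uv,.07))
B=[at(w,u,v,.008)[:2] for u,v in((279,175),(367,173),(271,17),(367,15))]
for a,b in((2,0),(3,1)):
    d=B[b]-B[a];print("yaw",np.degrees(np.arctan2(d[1],d[0])),np.linalg.norm(d))
d=B[0]-B[1];print("cross yaw-90",np.degrees(np.arctan2(d[1],d[0]))+90,np.linalg.norm(d), "mid",np.mean(B,0))
E
```

```text
[ 12  15  19  19 283] [321.13074205 158.53710247]
[ 0.54450244 -0.12784186  0.07      ]
[ 0.54462019 -0.12868018  0.07      ]
yaw -80.56595688389498 0.15047265061244874
yaw -80.46135644355726 0.15017648978421277
cross yaw-90 -80.72251438442072 0.09207599396208771 mid [ 0.53619987 -0.07464457]
```

Call:
{"op": "play_rows", "data": {
  "steps": [
    [[0.042, -0.009, 0, 0, 0, 0, 0.087], [0.042, -0.009, 0, 0, 0, 0, 0.087], [0.042, -0.009, 0, 0, 0, 0, 0.087], [0.042, -0.009, 0, 0, 0, 0, 0.087], [0.042, -0.009, 0, 0, 0, 0, 0.087], [0.042, -0.008, 0, 0, 0, 0, 0.087], [0.042, -0.008, 0, 0, 0, 0, 0.087], [0, 0, 0, 0, 0, 0, 0.087], [0, 0, 0, 0, 0, 0, 0.087]]
  ]
}}

```text
time_s: 5.15
tool_pos: [0.449, 0.1007, 0.2228]
tool_rot: [180.0, 0.0, 98.2]
force: [1.6, 1.0, -0.2]
grip_width: 0.0869
grasp_force: 0.0
```

```bash
python3 - <<'E'
from h import *
w=read_camera("wrist");save(w,"w2");o=get_obs();print(o["time_s"],o["tool_pos"],o["tool_rot"],o["qpos"])
print(proj(w,[.409,.134,.012]),proj(w,[.4544,.2828,.007]))
for s in silhouettes("wrist","link")[:3]: print(s["p"],s["extent"])
E
```

```text
5.2 [0.44952071 0.09921262 0.22278205] [1.79963905e+02 1.73863872e-02 9.80354519e+01] [-39.64080264  -6.05309638  22.4103039  109.45673246   2.39700781
  76.12108994  -9.88168162]
(np.float64(286.73210416451684), np.float64(169.03798316489198)) (np.float64(352.9318975325008), np.float64(20.98838387615524))
0.8 [266.6, 11.0, 360.5, 189.9]
0.71 [47.8, 4.4, 241.2, 54.0]
```

View pics/w2.png

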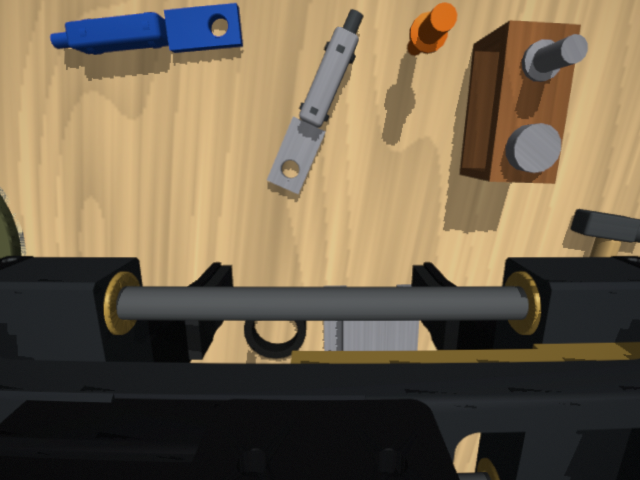

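The wrist view shows the steel link with its eye at (291,168), body dots at (313,111) and (340,48), and stud tip at (355,12). The pin's grip top is at (574,48) and its collar at about (544,60). The orange pin is at (440,18).

```bash
python3 - <<'E'
from h import *
w=read_camera("wrist")
E=at(w,291,168.5,.012);S=at(w,355,14,.007);D1=at(w,313,111.5,.03);D2=at(w,340,48,.03)
print(E,S,D1,D2)
for a,b in((S,E),(D2,D1),(D2,E)):
    d=b-a;print(np.degrees(np.arctan2(d[1],d[0])),np.linalg.norm(d[:2]))
print("pin",at(w,574,48,.114),at(w,544,60,.077),"bolt",at(w,534,148,.087))
print("orange top",at(w,442,17,.09), at(w,442,17,.05))
s=silhouettes("wrist","link")[0]["pixels"];ys,xs=np.nonzero(s)
P=np.array([at(w,u,v,.015)[:2] for u,v in zip(xs,ys)])*1000;r=cv2.minAreaRect(P.astype(np.float32));print(r)
E
```

```text
[0.41428164 0.13303585 0.012     ] [0.4571732 0.2867999 0.007    ] [0.42995991 0.19042096 0.03      ] [0.44706243 0.24912574 0.03      ]
-105.58612541466722 0.1596341713905678
-106.24248466898878 0.06114529716122366
-105.76831214898733 0.12062935632280126
pin [0.61061659 0.25392177 0.114     ] [0.61141739 0.25356812 0.077     ] bolt [0.61588068 0.18368481 0.087     ]
orange top [0.51882752 0.26701372 0.09      ] [0.52932256 0.28124143 0.05      ]
((432.0545349121094, 202.7140350341797), (181.13511657714844, 36.54405212402344), 73.30492401123047)
```

Call:
{"op": "play_rows", "data": {
  "steps": [
    [[0, 0, 0, 0, 0, 0.139, 0.06], [0, 0, 0, 0, 0, 0.139, 0.06], [0, 0, 0, 0, 0, 0.139, 0.06], [0.035, -0.015, 0.03, 0, 0, 0, 0.06], [0.035, -0.014, 0.03, 0, 0, 0, 0.06], [0.035, -0.014, 0.03, 0, 0, 0, 0.06], [0, 0, 0.04, 0, 0, 0, 0.06], [0, 0, 0.04, 0, 0, 0, 0.06], [0, 0, 0, 0, 0, 0, 0.06], [0, 0, 0, 0, 0, 0, 0.06]]
  ]
}}

```text
time_s: 6.35
tool_pos: [0.4377, 0.2106, 0.0529]
tool_rot: [-180.0, 0.1, 73.9]
force: [0.4, 0.4, -0.3]
grip_width: 0.06
grasp_force: 0.0
```

```bash
python3 - <<'E'
from h import *
o=get_obs();print(o["time_s"],o["tool_pos"],o["tool_rot"],o["qpos"],o["grip_width"])
E
```

```text
6.35 [0.43771776 0.21064461 0.05287057] [-1.79977953e+02  6.14936476e-02  7.39083276e+01] [-43.31251378   7.61926539  15.36660913 117.35917371  -2.41224487
  55.37336676 -42.79363029] 0.05999377352910417
```

Call:
{"op": "play_rows", "data": {
  "steps": [
    [[0, -0.001, 0.02, 0, 0, 0, 0.06], [0, 0, 0.018, 0, 0, 0, 0.06], [0, 0, 0.01, 0, 0, 0, 0.06], [0, 0, 0, 0, 0, 0, 0.06], [0, 0, 0, 0, 0, 0, 0.015], [0, 0, 0, 0, 0, 0, 0.015], [0, 0, 0, 0, 0, 0, 0.015], [0, 0, 0, 0, 0, 0, 0.015], [0, 0, 0, 0, 0, 0, 0.015], [0, 0, 0, 0, 0, 0, 0.015]]
  ],
  "force": 40
}}

```text
time_s: 7.35
tool_pos: [0.4356, 0.2123, 0.0047]
tool_rot: [-179.9, 0.0, 74.0]
force: [-4.0, 1.1, 3.6]
grip_width: 0.0235
grasp_force: 39.9
```

Call:
{"op": "play_rows", "data": {
  "steps": [
    [[0, 0, -0.02, 0, 0, 0, 0.015], [0, 0, -0.05, 0, 0, 0, 0.015], [0, 0, -0.05, 0, 0, 0, 0.015], [0, 0, 0, 0, 0, -0.148, 0.015], [0, 0, 0, 0, 0, -0.148, 0.015], [0, 0, 0, 0, 0, -0.148, 0.015], [-0.041, 0.01, 0, 0, 0, 0, 0.015], [-0.041, 0.01, 0, 0, 0, 0, 0.015], [-0.041, 0.01, 0, 0, 0, 0, 0.015], [-0.042, 0.01, 0, 0, 0, 0, 0.015], [-0.042, 0.011, 0, 0, 0, 0, 0.015], [0, 0, 0, 0, 0, 0, 0.015]]
  ]
}}

```text
time_s: 8.55
tool_pos: [0.522, 0.0077, 0.1242]
tool_rot: [180.0, 0.3, 98.9]
force: [-0.0, -0.5, -3.0]
grip_width: 0.0238
grasp_force: 39.9
```

```bash
python3 - <<'E'
from h import *
t=read_camera("top");f=cv2.cvtColor(t["frame"],cv2.COLOR_RGB2BGR)
w=read_camera("wrist");s=cv2.cvtColor(w["frame"],cv2.COLOR_RGB2BGR);q=cv2.cvtColor(read_camera("scene")["frame"],cv2.COLOR_RGB2BGR)
cv2.imwrite("pics/m3.png",np.hstack([cv2.resize(s[:400,150:500],(400,457)),cv2.resize(q[140:340,200:375],(400,457))]))
o=get_obs();print(o["time_s"],o["tool_pos"],o["tool_rot"],o["qpos"],o["grip_width"],o["force"])
E
```

```text
8.7 [0.51988598 0.01614799 0.12363996] [-1.79898965e+02 -1.83260251e-02  9.94186441e+01] [-29.56780551   7.04084138  26.69681166 109.38537111  -3.50684437
  64.46238081   7.89299034] 0.02372413430018551 [ 0.59637563  1.18437483 -3.64195194]
```

View pics/m3.png

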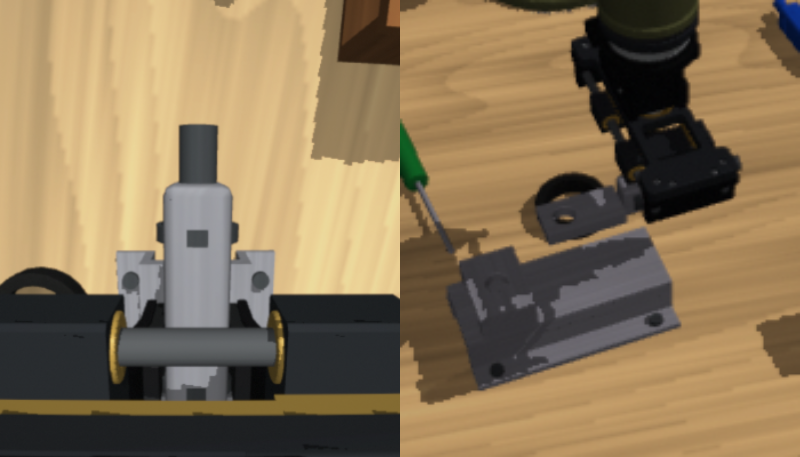

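The link is held straight, with its body vertical at crop column 197 and its eye at (565,217) in the scene half. I lower it to just above the bed.

```bash
python3 - <<'E'
from h import *
q=read_camera("scene");print(proj(q,[.5335,-.0649,.131]), "seen ~272.2,235"); print(at(q,272.2,235,.131), "hole", proj(q,[.5445,-.1284,.07]),"seen",200+(495-400)/400*175,140+283/457*200)
E
```

```text
(np.float64(271.3179358650458), np.float64(233.56274991031347)) seen ~272.2,235
[ 0.53751595 -0.06381474  0.131     ] hole (np.float64(242.75938476251952), np.float64(263.1033956575003)) seen 241.5625 263.8512035010941
```

Call:
{"op": "play_rows", "data": {
  "steps": [
    [[0, 0, 0.025, 0, 0, 0, 0.015], [0, 0, 0.025, 0, 0, 0, 0.015], [0, 0, 0.015, 0, 0, 0, 0.015], [0, 0, 0.008, 0, 0, 0, 0.015], [0, 0, 0, 0, 0, 0, 0.015], [0, 0, 0, 0, 0, 0, 0.015]]
  ]
}}

```text
time_s: 9.35
tool_pos: [0.5211, 0.0168, 0.0521]
tool_rot: [179.9, -0.0, 99.5]
force: [0.1, 0.1, -4.3]
grip_width: 0.0241
grasp_force: 39.9
```

Call:
{"op": "play_rows", "data": {
  "steps": [
    [[0, 0, 0.003, 0, 0, 0, 0.015], [-0.008, 0, 0, 0, 0, 0, 0.015], [-0.008, 0, 0, 0, 0, 0, 0.015], [-0.008, 0, 0, 0, 0, 0, 0.015], [-0.008, 0, 0, 0, 0, 0, 0.015], [0, 0, 0, 0, 0, 0, 0.015]]
  ]
}}

```text
time_s: 9.95
tool_pos: [0.5262, -0.0177, 0.0487]
tool_rot: [180.0, 0.1, 99.3]
force: [-0.0, -0.1, -3.3]
grip_width: 0.0239
grasp_force: 39.9
```

Call:
{"op": "play_rows", "data": {
  "steps": [
    [[-0.008, 0, 0, 0, 0, 0, 0.015], [-0.008, 0, 0, 0, 0, 0, 0.015], [-0.008, 0, 0, 0, 0, 0, 0.015], [-0.008, 0, 0, 0, 0, 0, 0.015], [-0.001, 0, 0, 0, 0, 0, 0.015], [0, 0, 0, 0, 0, 0, 0.015], [0, 0, 0, 0, 0, 0, 0.015]]
  ]
}}

```text
time_s: 10.65
tool_pos: [0.5313, -0.0476, 0.0485]
tool_rot: [-180.0, -0.0, 99.5]
force: [0.7, 0.2, -5.3]
grip_width: 0.0236
grasp_force: 39.9
```

```bash
python3 - <<'E'
from h import *
q=read_camera("scene");f=cv2.cvtColor(q["frame"],cv2.COLOR_RGB2BGR)
t=cv2.cvtColor(read_camera("top")["frame"],cv2.COLOR_RGB2BGR)
cv2.imwrite("pics/m4.png",np.hstack([cv2.resize(f[225:305,205:285],(400,400),interpolation=cv2.INTER_CUBIC),cv2.resize(t[205:275,310:380],(400,400),interpolation=cv2.INTER_CUBIC)]))
print([get_obs()[k] for k in("time_s","tool_pos","tool_rot","force")])
E
```

```text
[10.75, array([ 0.53129066, -0.04748563,  0.0485227 ]), array([-1.79998617e+02, -2.16888910e-02,  9.94960826e+01]), array([-0.24243696,  0.09254992, -3.33417626])]
```

View pics/m4.png

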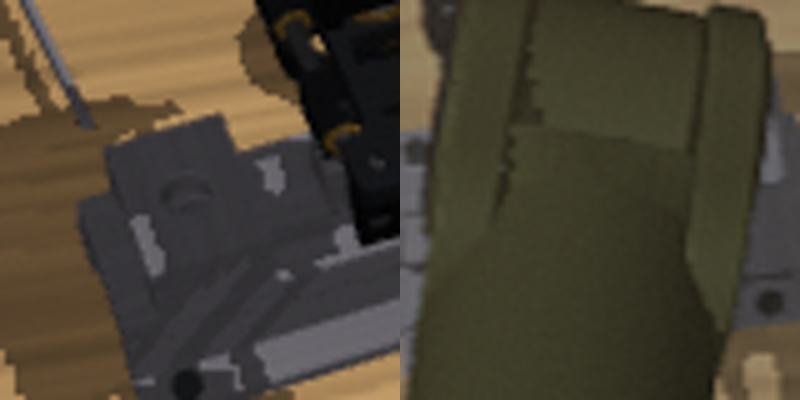

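No contact so far. I lower the last 2 mm, release, back up and look at the hole.

Call:
{"op": "play_rows", "data": {
  "steps": [
    [[0, 0, 0.0015, 0, 0, 0, 0.015], [0, 0, 0.0005, 0, 0, 0, 0.015], [0, 0, 0, 0, 0, 0, 0.015], [0, 0, 0, 0, 0, 0, 0.045], [0, 0, 0, 0, 0, 0, 0.06], [0, 0, 0, 0, 0, 0, 0.06], [0, 0, 0, 0, 0, 0, 0.06]]
  ]
}}

```text
time_s: 11.45
tool_pos: [0.5316, -0.0481, 0.0468]
tool_rot: [180.0, 0.0, 99.4]
force: [-0.2, 0.4, 0.3]
grip_width: 0.0476
grasp_force: 0.0
```

Call:
{"op": "play_rows", "data": {
  "steps": [
    [[0, 0, -0.02, 0, 0, 0, 0.06], [0, 0, -0.05, 0, 0, 0, 0.06], [0, 0, -0.05, 0, 0, 0, 0.06], [0, 0, -0.05, 0, 0, 0, 0.06], [-0.045, 0, 0, 0, 0, 0, 0.06], [-0.045, 0, 0, 0, 0, 0, 0.06], [-0.045, 0, 0, 0, 0, 0, 0.06], [0, 0, 0, 0, 0, 0, 0.06], [0, 0, 0, 0, 0, 0, 0.06]]
  ]
}}

```text
time_s: 12.35
tool_pos: [0.5531, -0.1826, 0.2164]
tool_rot: [-180.0, 0.0, 99.3]
force: [0.0, 0.4, -0.3]
grip_width: 0.0602
grasp_force: 0.0
```

```bash
python3 - <<'E'
from h import *
w=read_camera("wrist");o=get_obs();print(o["time_s"],o["tool_pos"],o["tool_rot"],o["qpos"])
p=proj(w,[.5445,-.1284,.07]);print(p);u,v=map(int,p)
f=cv2.cvtColor(w["frame"],cv2.COLOR_RGB2BGR)
cv2.imwrite("pics/w5.png",np.hstack([cv2.resize(f[0:240,220:420],(400,480)),cv2.resize(f[v-24:v+24,u-20:u+20],(400,480),interpolation=cv2.INTER_CUBIC)]));print(u,v)
E
```

```text
12.4 [ 0.55346876 -0.18076796  0.21631666] [-1.79988125e+02 -4.52218998e-02  9.94366255e+01] [-15.69328402  11.4275128   35.8663848   94.80844203  -6.90533421
  76.01938387  30.74648232]
(np.float64(320.769912721736), np.float64(154.93050314996282))
320 154
```

View pics/w5.png

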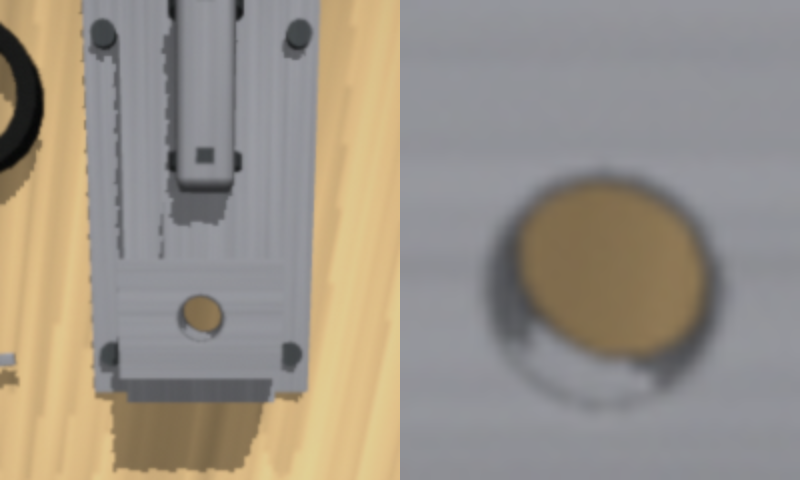

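The picture shows the anchor hole mouth centred near (320.5,158.8) with a grey crescent at its lower left. The eye's hole appears centred near (322.5,154.8), so the link is about 3 mm short and slightly to one side. I'll fit that numerically from a settled picture.

```bash
cat > fit.py <<'E'
from h import *
from scipy.optimize import minimize
w=read_camera("wrist");o=get_obs();print(o["time_s"],o["tool_pos"],o["tool_rot"])
g=cv2.cvtColor(w["frame"],cv2.COLOR_RGB2HSV)[...,1].astype(float)
u0,v0=map(int,proj(w,[.5446,-.130,.07]));u0-=24;v0-=24
sub=g[v0:v0+48,u0:u0+48]
n,l,st,ce=cv2.connectedComponentsWithStats((sub>70).astype(np.uint8))
k=[i for i in range(1,n) if 40<st[i,4]<700];k=max(k,key=lambda i:st[i,4]);print("brown",st[k],ce[k]+[u0,v0])
S=8;m=cv2.resize(np.clip((sub-sub[l!=k].min())*0+(l==k),0,1).astype(np.float32),None,fx=S,fy=S,interpolation=cv2.INTER_LINEAR)
a=np.linspace(0,2*np.pi,60,endpoint=False)
def disk(x,y,z):
    P=np.array([proj(w,[x+.0095*np.cos(t),y+.0095*np.sin(t),z]) for t in a])
    im=np.zeros(m.shape,np.uint8);Q=(P-[u0,v0]+.5)*S-.5
    cv2.fillPoly(im,[np.round(Q*16).astype(np.int32)],1,shift=4);return im
def cost(p):
    p=p/1000;d=1
    for z in(.07,.06,.042,.03): d=d*disk(p[0],p[1],z)
    for z in(.054,.042): d=d*disk(p[2],p[3],z)
    return np.abs(cv2.GaussianBlur(d.astype(np.float32),(0,0),3)-m).sum()/S/S
b=min((minimize(cost,np.array(i),method="Nelder-Mead",options=dict(initial_simplex=np.array(i)+np.vstack([np.zeros(4),3*np.eye(4)]),xatol=.02,fatol=.02)) for i in([544.5,-130,545,-127],[545,-131,546,-126],[544,-129,544,-130])),key=lambda r:r.fun)
print(b.x,b.fun)
d=b.x[:2]-b.x[2:];u=np.array([.165,-.9863]);nn=np.array([.9863,.165]);print("link must move: anchor x",d@u,"tool y",d@nn)
c=np.array(proj(w,[b.x[0]/1000,b.x[1]/1000,.07]));print("mouth px",c)
E
python3 fit.py
```

```text
12.45 [ 0.55363365 -0.17981118  0.21629869] [-1.79994071e+02 -6.15960275e-02  9.95380359e+01]
brown [ 16  16  18  16 234] [320.34188034 158.58547009]
[ 544.17926748 -132.46946887  545.63984119 -128.45329886] 10.247014045715332
link must move: anchor x 3.7201538096574422 tool y -2.103231906172949
mouth px [319.10114209 161.95227844]
```

```bash
python3 -c "
from h import *
for i in range(4): read_camera('wrist')"; python3 fit.py; python3 fit.py
```

```text
12.7 [ 0.5537004  -0.18000462  0.21660101] [ 1.79983610e+02 -2.64930370e-02  9.95676646e+01]
brown [ 16  16  18  17 231] [319.7965368  159.64502165]
[ 544.07627856 -132.40957545  545.43262925 -128.42146005] 12.26953125
link must move: anchor x 3.7096803605552 tool y -1.99580772782517
mouth px [318.53930535 162.99235965]
12.75 [ 0.55367469 -0.18026641  0.21662612] [ 1.79982665e+02 -1.83616754e-02  9.95444116e+01]
brown [ 16  17  18  16 231] [319.86580087 159.4978355 ]
[ 544.14052644 -132.67152735  545.57506657 -128.57321239] 10.918425559997559
link must move: anchor x 3.8054689168139895 tool y -2.091108901443716
mouth px [318.62590104 162.97205131]
```

Call:
{"op": "play_rows", "data": {
  "steps": [
    [[0.045, 0, 0, 0, 0, 0, 0.06], [0.045, 0, 0, 0, 0, 0, 0.06], [0.044, 0, 0, 0, 0, 0, 0.06], [0, 0, 0.05, 0, 0, 0, 0.06], [0, 0, 0.05, 0, 0, 0, 0.06], [0, 0, 0.04, 0, 0, 0, 0.06], [0, 0, 0.02, 0, 0, 0, 0.06], [0, 0, 0.008, 0, 0, 0, 0.06], [0, 0, 0, 0, 0, 0, 0.06], [0, 0, 0, 0, 0, 0, 0.015], [0, 0, 0, 0, 0, 0, 0.015], [0, 0, 0, 0, 0, 0, 0.015]]
  ],
  "force": 25
}}

```text
time_s: 13.95
tool_pos: [0.5326, -0.049, 0.0499]
tool_rot: [179.8, -0.0, 99.5]
force: [-0.2, -0.2, -0.5]
grip_width: 0.0433
grasp_force: 0.0
```

Call:
{"op": "play_rows", "data": {
  "steps": [
    [[0, 0, 0, 0, 0, 0, 0.015], [0, 0, 0, 0, 0, 0, 0.015], [0, 0, 0, 0, 0, 0, 0.015]]
  ]
}}

```text
time_s: 14.25
tool_pos: [0.5317, -0.049, 0.0489]
tool_rot: [180.0, -0.0, 99.4]
force: [-1.1, 0.4, 1.7]
grip_width: 0.0237
grasp_force: 25.0
```

Call:
{"op": "play_rows", "data": {
  "steps": [
    [[0, 0, -0.0015, 0, 0, 0, 0.015], [-0.0017, -0.0009, 0, 0, 0, 0, 0.015], [-0.0018, -0.0009, 0, 0, 0, 0, 0.015], [0, 0, 0, 0, 0, 0, 0.015], [0, 0, 0.0018, 0, 0, 0, 0.015], [0, 0, 0, 0, 0, 0, 0.015], [0, 0, 0, 0, 0, 0, 0.045], [0, 0, 0, 0, 0, 0, 0.06], [0, 0, 0, 0, 0, 0, 0.06], [0, 0, 0, 0, 0, 0, 0.06]]
  ]
}}

```text
time_s: 15.25
tool_pos: [0.5306, -0.0527, 0.0483]
tool_rot: [180.0, 0.0, 99.5]
force: [-1.0, -1.0, 0.7]
grip_width: 0.0476
grasp_force: 0.0
```

Call:
{"op": "play_rows", "data": {
  "steps": [
    [[0, 0, -0.02, 0, 0, 0, 0.06], [0, 0, -0.05, 0, 0, 0, 0.06], [0, 0, -0.05, 0, 0, 0, 0.06], [0, 0, -0.05, 0, 0, 0, 0.06], [-0.045, 0, 0, 0, 0, 0, 0.06], [-0.045, 0, 0, 0, 0, 0, 0.06], [-0.045, 0, 0, 0, 0, 0, 0.06], [0, 0, 0, 0, 0, 0, 0.06], [0, 0, 0, 0, 0, 0, 0.06], [0, 0, 0, 0, 0, 0, 0.06], [0, 0, 0, 0, 0, 0, 0.06]]
  ]
}}

```text
time_s: 16.35
tool_pos: [0.5527, -0.1841, 0.2181]
tool_rot: [180.0, -0.1, 99.6]
force: [-0.8, -0.3, 0.2]
grip_width: 0.0599
grasp_force: 0.0
```

```bash
python3 -c "
from h import *
for i in range(4): read_camera('wrist')"; python3 fit.py; python3 fit.py
```

```text
16.6 [ 0.55260387 -0.18523028  0.21834103] [ 1.79980608e+02 -1.65046162e-02  9.95234874e+01]
brown [ 15  17  19  19 287] [321.09059233 155.66202091]
[ 544.21070201 -133.21659369  544.51501297 -131.2334726 ] 13.836469650268555
link must move: anchor x 1.9057410186391783 tool y -0.6273568843726546
mouth px [320.77273584 157.84348977]
16.65 [ 0.55257215 -0.18544064  0.21835448] [ 1.79983055e+02 -1.00188127e-02  9.95057585e+01]
brown [ 15  17  19  19 292] [321.11643836 155.22945205]
[ 544.26742404 -132.0510184   544.23275864 -133.04520369] 13.318614959716797
link must move: anchor x -0.9748451540545641 tool y 0.19823106276964894
mouth px [321.13351287 156.18394296]
```

The hole is clear right through again: the visible area grew from 231 to about 290 px and is 19×19. Now for the pin.

Call:
{"op": "play_rows", "data": {
  "steps": [
    [[0.045, 0.016, 0, 0, 0, 0, 0.06], [0.045, 0.016, 0, 0, 0, 0, 0.06], [0.045, 0.016, 0, 0, 0, 0, 0.06], [0.045, 0.016, 0, 0, 0, 0, 0.06], [0.045, 0.016, 0, 0, 0, 0, 0.06], [0.046, 0.016, 0, 0, 0, 0, 0.06], [0.046, 0.016, 0, 0, 0, 0, 0.06], [0.046, 0.017, 0, 0, 0, 0, 0.06], [0, 0, 0, 0, 0, 0, 0.06], [0, 0, 0, 0, 0, 0, 0.06], [0, 0, 0, 0, 0, 0, 0.06], [0, 0, 0, 0, 0, 0, 0.06]]
  ]
}}

```text
time_s: 17.85
tool_pos: [0.6204, 0.191, 0.2186]
tool_rot: [180.0, 0.0, 99.3]
force: [-0.3, -0.9, -0.1]
grip_width: 0.0601
grasp_force: 0.0
```

```bash
python3 - <<'E'
from h import *
for i in range(3): read_camera("wrist")
w=read_camera("wrist");o=get_obs();print(o["time_s"],o["tool_pos"],o["tool_rot"],o["qpos"])
print("expected top",proj(w,[.6106,.2536,.114]),"collar",proj(w,[.6106,.2536,.077]),"bolt",proj(w,[.616,.184,.087]))
for s in silhouettes("wrist","pin")[:3]+silhouettes("wrist","bolt")[:2]:
    ys,xs=np.nonzero(s["pixels"]);print(s["p"],s["extent"],xs.mean(),ys.mean(),len(xs))
save(w,"w6")
for n,h in(("top",[.544,-.130,.07]),("scene",[.544,-.130,.07])):
    c=read_camera(n);u,v=map(int,proj(c,h));g=cv2.cvtColor(c["frame"],cv2.COLOR_RGB2HSV)
    sub=g[v-8:v+9,u-8:u+9];print(n,u-8,v-8);print(sub[...,1] if n=="top" else sub[...,2])
E
```

```text
18.05 [0.6202175  0.19227916 0.2185862 ] [ 1.79976371e+02 -1.35235994e-02  9.93654447e+01] [-38.94292867  19.16360255  24.86525527  84.48884838  -8.12054176
  78.10250225  -4.25384453]
expected top (np.float64(320.8878869966525), np.float64(146.21375380618952)) collar (np.float64(320.9260830246367), np.float64(145.87031822010883)) bolt (np.float64(313.959802123247), np.float64(230.32172736636895))
0.97 [184.6, 91.7, 236.3, 130.5] 213.72752808988764 110.65098314606742 1424
0.65 [301.7, 124.3, 339.8, 159.6] 320.2064516129032 141.00645161290322 1085
0.69 [296.4, 199.6, 342.0, 248.0] 316.3515715948778 224.73690337601863 1718
top 359 231
[[ 10   7  13  10   9   9  10  11  11   9   9  11  11   9   7   9  11]
 [  9  12  12   9  12  11  11  13  13  11  11  11   7   9   9   9  11]
 [  7   9   6   9  13  11   9  11  11  13  11  11   9  11  11   9  11]
 [  7   7   9  11  11   9   9  11  11   9  13  11  11  11  11  11  13]
 [ 11  11   9  11  11  11   9  12   9   8  12  11   9   9   9   9   9]
 [  9   9   9   9  13  10  13  30  34  26   9   9   9   9  11  11   9]
 [  9  11  11  13  11  36  79  70
[... 1270 characters left out ...]
117 121 123  95  78  70  58  60  60  57  53  58  96 118 116]
 [114 115 116 118 109  83  76  68  62  62  61  59  58  54  80 119 115]
 [114 114 116 117 106  80  69  62  66  69  71  69  64  68 104 121 117]
 [114 113 115 116 108  71  64  62  63  58  60  61  66  93 119 120 118]
 [114 114 115 117 117 106  69  53  56  58  58  62  87 115 119 121 120]
 [113 114 114 115 117 116 103  95  85  86  89 111 109 116 119 119 121]
 [114 115 114 114 116 118 118 116 117 116 116 118 114 114 117 119 121]
 [114 113 113 114 115 117 118 115 118 119 120 118 114 112 116 112  71]
 [114 114 114 113 114 117 118 116 117 120 119 118 110  67  68  68  62]
 [115 113 113 112 114 116 118 117 115 119 119 119 112  60  60  61  62]]
```

View pics/w6.png

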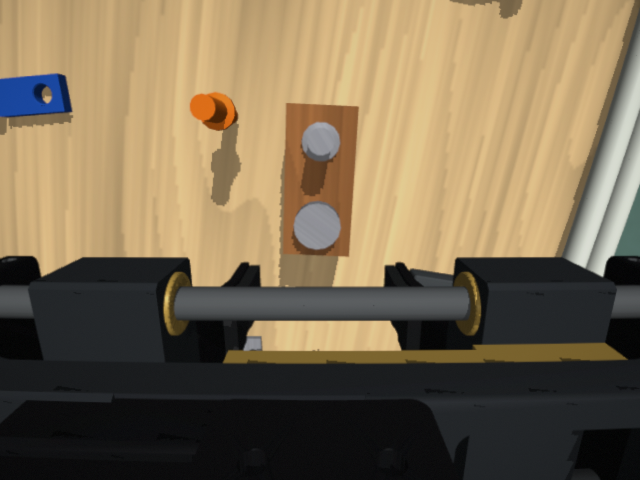

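The view shows the pin end-on at (320.5,141), the bolt at (317,226) and the orange pin at (213,110).

```bash
python3 - <<'E'
from h import *
w=read_camera("wrist");print(get_obs()["tool_pos"])
s=[x for x in silhouettes("wrist","pin") if x["extent"][0]>270][0]
(cx,cy),r=cv2.minEnclosingCircle(np.argwhere(s["pixels"])[:,::-1].astype(np.float32));print(cx,cy,r)
for z,p in((.077,(cx,cy)),(.077,(320.5,141.5)),(.114,(320.5,141))): print(at(w,*p,z))
b=np.array([proj(w,[.61+.016*np.cos(a),.2575+.016*np.sin(a),.077]) for a in np.linspace(0,6.28,60)]);print("model extent",b.min(0),b.max(0))
E
```

```text
[0.62008025 0.19322504 0.2183258 ]
319.8676452636719 142.91175842285156 19.564373016357422
[0.60900531 0.25698695 0.077     ]
[0.60933588 0.25819213 0.077     ]
[0.60939062 0.25836884 0.114     ]
model extent [301.78038635 122.3656513 ] [340.51841752 162.1450441 ]
```

Call:
{"op": "play_rows", "data": {
  "steps": [
    [[0.033, 0, 0, 0, 0, 0, 0.06], [0.032, 0, 0, 0, 0, 0, 0.06], [0, 0, 0, 0, 0, 0, 0.06], [0, 0, 0.045, 0, 0, 0, 0.06], [0, 0, 0.045, 0, 0, 0, 0.06], [0, 0, 0.03, 0, 0, 0, 0.06], [0, 0, 0.015, 0, 0, 0, 0.06], [0, 0, 0.002, 0, 0, 0, 0.06], [0, 0, 0, 0, 0, 0, 0.06], [0, 0, 0, 0, 0, 0, 0.06]]
  ]
}}

```text
time_s: 19.35
tool_pos: [0.611, 0.2579, 0.0837]
tool_rot: [179.8, -0.1, 99.4]
force: [0.1, 0.4, 0.2]
grip_width: 0.06
grasp_force: 0.0
```

Call:
{"op": "play_rows", "data": {
  "steps": [
    [[0, 0, 0, 0, 0, 0, 0.03], [0, 0, 0, 0, 0, 0, 0.01], [0, 0, 0, 0, 0, 0, 0.01], [0, 0, 0, 0, 0, 0, 0.01], [0, 0, 0, 0, 0, 0, 0.01], [0, 0, 0, 0, 0, 0, 0.01], [0, 0, 0, 0, 0, 0, 0.01]]
  ],
  "force": 35
}}

```text
time_s: 20.05
tool_pos: [0.6093, 0.2574, 0.0812]
tool_rot: [-180.0, -0.0, 99.5]
force: [-0.7, -0.2, 1.1]
grip_width: 0.0189
grasp_force: 35.0
```

Call:
{"op": "play_rows", "data": {
  "steps": [
    [[0, 0, -0.01, 0, 0, 0, 0.01], [0, 0, -0.03, 0, 0, 0, 0.01], [0, 0, -0.03, 0, 0, 0, 0.01], [0, 0, -0.03, 0, 0, 0, 0.01], [0, 0, -0.02, 0, 0, 0, 0.01], [0, 0, 0, 0, 0, 0, 0.01], [0, 0, 0, 0, 0, 0, 0.01], [0, 0, 0, 0, 0, 0, 0.01]]
  ]
}}

```text
time_s: 20.85
tool_pos: [0.6084, 0.2571, 0.1994]
tool_rot: [-179.8, 0.0, 99.5]
force: [0.3, 0.3, -1.6]
grip_width: 0.0189
grasp_force: 35.0
```

```bash
python3 - <<'E'
from h import *
o=get_obs();print(o["time_s"],o["tool_pos"],o["tool_rot"],o["grip_width"],o["force"])
for n in("scene","top"):
    c=read_camera(n);P=o["tool_pos"]+[0,0,-.076]  # collar underside if z0=.0722
    for nm,z in(("origin",0),("tip",-.055)): print(n,nm,proj(c,P+[0,0,-.005+z+.0]))
    for s in silhouettes(n,"pin")[:3]:
        ys,xs=np.nonzero(s["pixels"]);i=ys.argmax();print(s["p"],s["extent"],"lowest",xs[ys>=ys.max()-1].mean(),ys.max(),len(xs))
E
```

```text
20.85 [0.60841193 0.25709869 0.19939551] [-1.79836718e+02  4.66765785e-02  9.94559542e+01] 0.018940247603890088 [ 0.28349557  0.30805695 -1.6487603 ]
scene origin (np.float64(442.15701302940784), np.float64(239.08840288533884))
scene tip (np.float64(437.9818888551956), np.float64(256.939983679817))
0.72 [421.8, 210.6, 435.0, 241.0] lowest 425.2857142857143 241 268
0.46 [438.7, 201.9, 450.7, 232.3] lowest 445.0 234 259
0.34 [224.9, 245.8, 320.4, 311.9] lowest 236.8181818181818 309 3588
top origin (np.float64(206.6340068268284), np.float64(207.71490427064532))
top tip (np.float64(211.9383478418206), np.float64(211.10987740792623))
```

Call:
{"op": "play_rows", "data": {
  "steps": [
    [[-0.037, -0.013, 0, 0, 0, 0, 0.01], [-0.037, -0.013, 0, 0, 0, 0, 0.01], [-0.037, -0.013, 0, 0, 0, 0, 0.01], [-0.037, -0.013, 0, 0, 0, 0, 0.01], [-0.037, -0.013, 0, 0, 0, 0, 0.01], [-0.037, -0.013, 0, 0, 0, 0, 0.01], [-0.037, -0.013, 0, 0, 0, 0, 0.01], [-0.037, -0.012, 0.01, 0, 0, 0, 0.01], [-0.037, -0.012, 0.015, 0, 0, 0, 0.01], [-0.037, -0.012, 0.015, 0, 0, 0, 0.01], [-0.003, 0, 0, 0, 0, 0, 0.01], [0, 0, 0, 0, 0, 0, 0.01]]
  ]
}}

```text
time_s: 22.25
tool_pos: [0.5446, -0.1329, 0.1607]
tool_rot: [-179.9, -0.0, 99.3]
force: [0.5, 0.9, -1.0]
grip_width: 0.0191
grasp_force: 35.0
```

```bash
cat > tip.py <<'E'
from h import *
for i in range(5): c=read_camera("scene")
o=get_obs();print(o["time_s"],o["tool_pos"],o["tool_rot"],o["grip_width"],o["force"])
P=o["tool_pos"]
for nm,z in(("grip top",.033),("origin",-.0092),("tip",-.0642)): print(nm,proj(c,P+[0,0,z]))
print("hole",proj(c,[.5445,-.129,.07]))
for s in silhouettes("scene","pin")[:3]:
    ys,xs=np.nonzero(s["pixels"]);print(s["p"],s["extent"],"lowest",xs[ys>=ys.max()-1].mean(),ys.max(),len(xs))
f=c["frame"];u,v=map(int,proj(c,P+[0,0,-.04]))
h=cv2.cvtColor(f,cv2.COLOR_RGB2GRAY)[v-24:v+34,u-15:u+16];print(u-15,v-24)
for r in h: print(" ".join("%3d"%x for x in r))
E
python3 tip.py
```

```text
22.5 [ 0.54602922 -0.12969359  0.1615144 ] [ 1.79962523e+02 -2.15060021e-02  9.96115230e+01] 0.01879935787007109 [-0.06194375  0.06897832 -1.81211978]
grip top (np.float64(234.76988359605463), np.float64(221.43395648008274))
origin (np.float64(237.43366307912413), np.float64(236.61766801802048))
tip (np.float64(240.6809986990758), np.float64(255.1168392189357))
hole (np.float64(242.45895017675352), np.float64(263.15468577627786))
0.65 [422.6, 208.0, 435.0, 241.8] lowest 425.0 243 340
0.39 [236.6, 242.8, 245.1, 254.8] lowest 241.6 256 67
224 223
 22  21  21  21  21  21  21  20  21  22  20  20  21  21  22  22  21  23  21  21  20  21  19  21  22  21  21  20  21  20  28
 21  20  21  21  21  22  22  22  22  22  22  22  20  21  22  22  21  21  21  23  21  22  22  22  21  21  20  22  20  23  42
 21  21  20  21  21  21  21  21  22  22  21  21  21  21  22  21  21  22  22  21  21  21  21  22  21  22  21  21  21  22  31
 21  21  21  20  21  22  22  21  22  21  20  21  21  21  22  22  21  21  21  22  22  22  22  20  21  21  20  21  22  23  24
 21  21  19  16  20  18  22  21  21  22  22  22  22  
[... 5942 characters left out ...]
 102 102 103 103 104 105 106 106 106 108 108 107 105 102 101  84  74  66  61  61
 49  56  56  55  55  57  57  57  58  75 105 103 102 103 102 103 105 107 106 106 108 107  95  83  71  58  62  61  59  59  59
 48  56  57  56  57  56  57  55  55  59 105 104 101 103 103 103 105 105 103  83  82  66  63  61  60  59  61  59  59  58  57
 46  57  56  55  56  55  55  55  56  58  78 105 103 103 103  99  83  82  65  61  55  60  59  58  59  60  60  58  59  59  59
 59  48  55  55  55  54  55  56  56  56  66 104 100  80  71  62  61  61  59  60  60  59  57  58  58  57  53  59  58  59  59
 74  55  55  56  56  55  54  54  55  53  51  73  62  59  60  59  60  60  60  59  58  58  59  59  59  59  58  59  60  60  60
```

```bash
python3 - <<'E'
from h import *
c=read_camera("scene");print(get_obs()["tool_pos"])
for P in([.5445,-.129,.0973],[.5455,-.129,.0973],[.5445,-.128,.0973],[.5445,-.129,.0983],[.5445,-.129,.110]): print(P,np.round(proj(c,P),2))
E
```

```text
[ 0.54585061 -0.13019756  0.16150739]
[0.5445, -0.129, 0.0973] [240.94 254.47]
[0.5455, -0.129, 0.0973] [241.   254.86]
[0.5445, -0.128, 0.0973] [241.45 254.38]
[0.5445, -0.129, 0.0983] [240.88 254.14]
[0.5445, -0.129, 0.11] [240.21 250.32]
```

The scene camera and the wrist-relative estimate agree: shift about -1.7 mm in tool y and -1 mm in tool x. Then I descend carefully.

Call:
{"op": "play_rows", "data": {
  "steps": [
    [[-0.001, -0.0017, 0, 0, 0, 0, 0.01], [0, 0, 0.01, 0, 0, 0, 0.01], [0, 0, 0.01, 0, 0, 0, 0.01], [0, 0, 0.005, 0, 0, 0, 0.01], [0, 0, 0.003, 0, 0, 0, 0.01], [0, 0, 0.003, 0, 0, 0, 0.01], [0, 0, 0, 0, 0, 0, 0.01], [0, 0, 0, 0, 0, 0, 0.01]]
  ]
}}

```text
time_s: 23.4
tool_pos: [0.544, -0.1327, 0.1304]
tool_rot: [180.0, 0.0, 99.5]
force: [0.1, -0.2, -2.2]
grip_width: 0.019
grasp_force: 35.0
```

Call:
{"op": "play_rows", "data": {
  "steps": [
    [[0, 0, 0.003, 0, 0, 0, 0.01], [0, 0, 0.003, 0, 0, 0, 0.01], [0, 0, 0.003, 0, 0, 0, 0.01], [0, 0, 0, 0, 0, 0, 0.01], [0, 0, 0, 0, 0, 0, 0.01]]
  ]
}}

```text
time_s: 23.9
tool_pos: [0.5438, -0.1326, 0.1211]
tool_rot: [-180.0, -0.0, 99.5]
force: [1.1, 0.1, -1.7]
grip_width: 0.0192
grasp_force: 35.0
```

```bash
python3 -c "
from h import *
for i in range(3):
  read_camera('scene');o=get_obs();print(o['tool_pos'].round(4),o['force'].round(2),o['wrist_torque'].round(3))"
```

```text
[ 0.5439 -0.1326  0.1213] [-0.21  0.19 -1.37] [-0.087  0.038  0.04 ]
[ 0.544  -0.1327  0.1214] [ 1.47 -0.06 -2.03] [-0.147  0.047 -0.013]
[ 0.544  -0.1327  0.1214] [ 0.    0.23 -0.91] [-0.093  0.011  0.012]
```

Call:
{"op": "play_rows", "data": {
  "steps": [
    [[0, 0, 0.003, 0, 0, 0, 0.01], [0, 0, 0.003, 0, 0, 0, 0.01], [0, 0, 0.003, 0, 0, 0, 0.01], [0, 0, 0.003, 0, 0, 0, 0.01], [0, 0, 0, 0, 0, 0, 0.01], [0, 0, 0, 0, 0, 0, 0.01]]
  ]
}}

```text
time_s: 24.65
tool_pos: [0.5438, -0.1327, 0.1092]
tool_rot: [-180.0, -0.0, 99.5]
force: [0.6, 0.8, -1.6]
grip_width: 0.0192
grasp_force: 35.0
```

Still free, with the tip now inside the link eye. I carry on.

Call:
{"op": "play_rows", "data": {
  "steps": [
    [[0, 0, 0.003, 0, 0, 0, 0.01], [0, 0, 0.003, 0, 0, 0, 0.01], [0, 0, 0.003, 0, 0, 0, 0.01], [0, 0, 0.003, 0, 0, 0, 0.01], [0, 0, 0, 0, 0, 0, 0.01], [0, 0, 0, 0, 0, 0, 0.01]]
  ]
}}

```text
time_s: 25.25
tool_pos: [0.5438, -0.1326, 0.0972]
tool_rot: [-180.0, -0.0, 99.5]
force: [0.2, -0.2, -1.0]
grip_width: 0.0192
grasp_force: 35.0
```

Call:
{"op": "play_rows", "data": {
  "steps": [
    [[0, 0, 0.003, 0, 0, 0, 0.01], [0, 0, 0.003, 0, 0, 0, 0.01], [0, 0, 0.003, 0, 0, 0, 0.01], [0, 0, 0.003, 0, 0, 0, 0.01], [0, 0, 0, 0, 0, 0, 0.01], [0, 0, 0, 0, 0, 0, 0.01]]
  ]
}}

```text
time_s: 25.85
tool_pos: [0.5438, -0.1326, 0.0851]
tool_rot: [-180.0, -0.0, 99.5]
force: [0.2, -0.1, -1.3]
grip_width: 0.0193
grasp_force: 35.0
```

Call:
{"op": "play_rows", "data": {
  "steps": [
    [[0, 0, 0.002, 0, 0, 0, 0.01], [0, 0, 0.002, 0, 0, 0, 0.01], [0, 0, 0.001, 0, 0, 0, 0.01], [0, 0, 0.001, 0, 0, 0, 0.01], [0, 0, 0, 0, 0, 0, 0.01], [0, 0, 0, 0, 0, 0, 0.01]]
  ]
}}

```text
time_s: 26.45
tool_pos: [0.5439, -0.1326, 0.0793]
tool_rot: [180.0, -0.0, 99.5]
force: [-0.7, -0.3, -2.4]
grip_width: 0.0191
grasp_force: 35.0
```

Call:
{"op": "play_rows", "data": {
  "steps": [
    [[0, 0, 0.001, 0, 0, 0, 0.01], [0, 0, 0.0005, 0, 0, 0, 0.01], [0, 0, 0, 0, 0, 0, 0.01], [0, 0, 0, 0, 0, 0, 0.01]]
  ]
}}

```text
time_s: 26.85
tool_pos: [0.544, -0.1327, 0.0792]
tool_rot: [180.0, -0.0, 99.5]
force: [-4.4, 2.1, 8.1]
grip_width: 0.0189
grasp_force: 35.0
```

Contact at the expected height (8 N): the collar is seated. I release and rise.

Call:
{"op": "play_rows", "data": {
  "steps": [
    [[0, 0, -0.0008, 0, 0, 0, 0.01], [0, 0, 0, 0, 0, 0, 0.03], [0, 0, 0, 0, 0, 0, 0.05], [0, 0, 0, 0, 0, 0, 0.05], [0, 0, 0, 0, 0, 0, 0.05], [0, 0, 0, 0, 0, 0, 0.05]]
  ]
}}

```text
time_s: 27.45
tool_pos: [0.5439, -0.1327, 0.0784]
tool_rot: [-180.0, 0.0, 99.5]
force: [0.7, -0.7, 0.0]
grip_width: 0.0473
grasp_force: 0.0
```

Call:
{"op": "play_rows", "data": {
  "steps": [
    [[0, 0, -0.01, 0, 0, 0, 0.05], [0, 0, -0.03, 0, 0, 0, 0.05], [0, 0, -0.05, 0, 0, 0, 0.05], [0, 0, -0.05, 0, 0, 0, 0.05], [-0.04, 0, 0, 0, 0, 0, 0.05], [-0.03, 0, 0, 0, 0, 0, 0.05], [0, 0, 0, 0, 0, 0, 0.05], [0, 0, 0, 0, 0, 0, 0.05], [0, 0, 0, 0, 0, 0, 0.05]]
  ]
}}

```text
time_s: 28.35
tool_pos: [0.5555, -0.2004, 0.2185]
tool_rot: [-180.0, -0.1, 99.5]
force: [0.3, -1.0, -0.1]
grip_width: 0.0499
grasp_force: 0.0
```

```bash
python3 - <<'E'
from h import *
o=get_obs();print(o["time_s"],o["tool_pos"],o["grip_width"],o["force"])
for n in("scene","wrist"):
    c=read_camera(n)
    for z in(.112,.075): print(n,z,proj(c,[.5443,-.1295,z]))
    for t in("pin","link"):
        for s in silhouettes(n,t)[:3]:
            ys,xs=np.nonzero(s["pixels"]);print(t,round(s["p"],2),s["extent"],xs.mean().round(1),ys.mean().round(1))
c=read_camera("scene");u,v=map(int,proj(c,[.5443,-.1295,.09]))
h=cv2.cvtColor(c["frame"],cv2.COLOR_RGB2GRAY)[v-12:v+16,u-12:u+13];print(u-12,v-12)
for r in h: print(" ".join("%3d"%x for x in r))
E
```

```text
28.35 [ 0.55548487 -0.20043759  0.21853904] 0.049920051806194604 [ 0.31478956 -1.02970824 -0.08544373]
scene 0.112 (np.float64(239.82875173345784), np.float64(249.6212536690621))
scene 0.075 (np.float64(241.92110028056402), np.float64(261.5524254736941))
pin 0.83 [236.6, 245.3, 248.5, 269.6] 240.9 258.9
pin 0.57 [419.9, 208.3, 435.3, 242.6] 428.1 224.8
link 0.81 [364.9, 139.5, 407.0, 193.7] 385.0 166.5
link 0.77 [252.6, 242.4, 319.4, 272.2] 283.4 254.9
wrist 0.112 (np.float64(321.2599177362499), np.float64(133.2023503449633))
wrist 0.075 (np.float64(321.2744903375075), np.float64(134.47207697433174))
pin 0.93 [304.2, 121.9, 341.8, 156.6] 321.1 138.5
link 0.61 [295.9, 1.6, 342.8, 108.6] 321.1 57.1
229 244
131 130 127 125 123 123 122 124 125 125 126 128 129 129 132 133 134 135 138 139 138 140 142 142 143
123 123 124 124 125 127 128 129 130 132 133 135 137 138 139 139 141 142 143 144 144 146 147 147 149
128 128 130 131 133 135 136 138 137 123 124 126 133 135 143 144 146 147 148 150 150 151 151 150 150
136 136 138 138 139 141 139 123 107 106 108 105 107 111 132 152 151 150 147 132 142 14
[... 1713 characters left out ...]

 46  54  53  52  52  54  56  56  58  53  52  56  66  70  85 106 107 106 105  83  84 103 103 103 102
 45  53  54  53  51  47  51  58  65  99 101 103 103 102 105 105 106 105  81  82 105 103 104 103 103
 53  47  54  53  53  51  49  73  89 106 106 106 105 106 104 102  84  71  74  97 108 104 103 103 103
 53  53  54  53  52  52  52  52  55  69  70  79  81  78  68  63  66  83  95 106 107 106 102 103 103
 53  56  99  98  96  92  53  53  52  52  52  53  55  56  60  81  90  99 102 106 106 107 104 103 103
 54  55  77 103 102 100  96  97  98  99  99  87 100 102 102 103 102 101 102 105 107 107 104 102 102
 54  53  58 103 102 100 100 100 100 103 104 102 102 106 106 106 104 101 101 103 106 106 106 103 103
```

The pin stands upright, and its grip top projects at (239.5,250) against an expected (239.8,249.6), which is seated height. I hand the job in.

```bash
python3 -c "
from h import *
print(sign_off())"
```

```text
the job is handed in; nothing more can be done
None
```

The steel link lies in the anchor slot with the holes lined up, the clevis pin is pushed through both with its collar seated, and the gripper has let go; I handed the job in at about 28 s of the 59 s allowed, and no verdict came back.

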